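Tidy the condiments into their tray

TASK

Put the four condiments back on the condiment tray, each standing upright and flat inside the drip dish made for it: the oil bottle in the large round dish, the salt shaker in the small round one, the square spice jar in the square one and the oblong tin in the oblong one. Set them down without dropping them or knocking them over, and leave the washing-up liquid bottle and the vitamin jar where they stand.

Things in the scene. Friction and masses are not known exactly. Their poses are not given: they have to be found in the camera images.
- oil_bottle: Oil bottle, loose, about 0.2 to 0.35 kg: round green glass body 60 mm across and 64 mm high with a paper label, shoulder narrowing to a straight round neck 26 mm across from 82 to 105 mm height (upper half steel), thin steel pouring nozzle to 116 mm. Grip the neck. Stands upright on the worktop. Origin: centre of its underside, z along its own upright axis. 
- salt_shaker: Salt shaker, loose, about 0.1 to 0.18 kg: white ceramic cylinder 42 mm across, from 54 mm height a steel cap 40 mm across, straight to 76 mm, then a dome with small holes, 88 mm high in all. Stands upright on the worktop. Origin: centre of its underside, z along its own upright axis. 
- spice_jar: Square spice jar, loose, about 0.14 to 0.26 kg: glass body 46 x 46 mm (sides along its x and y) and 70 mm high with brown spice inside, round flat steel lid 46 mm across from 74 to 92 mm height. Stands upright on the worktop. Origin: centre of its underside, z along its own upright axis. 
- spice_tin: Oblong spice tin, loose, about 0.08 to 0.16 kg: bare metal box 62 mm (its x) x 36 mm (its y), straight to 84 mm height, with a black lid 58 x 32 mm on top, 90 mm high in all. Stands upright on the worktop. Origin: centre of its underside, z along its own upright axis. 
- soap_bottle: Washing-up liquid bottle, loose, 0.4 kg, not a condiment: green like the oil bottle but oval, 70 mm (its x) x 42 mm (its y), 86 mm high, with a white stepped cap without a nozzle, 114 mm in all. Stands upright on the worktop. Origin: centre of its underside, z along its own upright axis. 
- vitamin_jar: Vitamin jar, loose, 0.16 kg, not a condiment: white like the salt shaker but plastic, 48 mm across, 71 mm high, with a flat ribbed white cap 45 mm across. Stands upright on the worktop. Origin: centre of its underside, z along its own upright axis. 
- dish_large_round: Large round steel drip dish, 76 mm across inside, 84 mm outside. Fixed in the tray. Rim 12 mm high, wall and floor 4 mm thick (8 mm deep inside). Origin: centre of its underside, which is 6 mm above the worktop; z up. The tray: pale wood, 216 x 216 mm, rim 18 mm high, one dish in each quarter in any arrangement, neighbours' centres 100 mm apart.
- dish_small_round: Small round steel drip dish, 58 mm across inside, 66 mm outside. Fixed in the tray. Rim 12 mm high, wall and floor 4 mm thick (8 mm deep inside). Origin: centre of its underside, which is 6 mm above the worktop; z up. The six standing things are three left and three right of the tray, at least 100 mm apart; among them an egg cup, an espresso cup (50 mm high) and a teaspoon.
- dish_square: Square steel drip dish, 62 x 62 mm inside, 70 x 70 mm outside, sides along its x and y (the tray's sides too). Fixed in the tray. Rim 12 mm high, wall and floor 4 mm thick (8 mm deep inside). Origin: centre of its underside, which is 6 mm above the worktop; z up. Around the work area: hob with pan (160 mm high) beyond y = -0.5, dish drainer (200 mm) beyond y = 0.5.
- dish_oblong: Oblong steel drip dish, 78 mm (its x) x 52 mm (its y) inside, 86 x 60 mm outside. Fixed in the tray. Rim 12 mm high, wall and floor 4 mm thick (8 mm deep inside). Origin: centre of its underside, which is 6 mm above the worktop; z up. Mug (92 mm high), bowl and chopping board lie beyond x = 0.7.
There are look-alikes about, which are no part of the job. Leave any yellow look-alike of the salt_shaker alone. What is shaped like the spice_tin but purple is not meant.

How it is judged:
At the end, for the whole second after the job is handed in: Each of the four condiments rests on the floor of its own dish: centres within 13 mm of each other horizontally, underside within 4 mm of the dish's floor (0 to 8 mm above the dish's underside), tilted less than 0.1 rad, at rest (horizontal distance between oil_bottle and dish_large_round below 0.013 m and z of oil_bottle in the frame of dish_large_round between 0 and 0.008 m and angle between each of oil_bottle, salt_shaker, spice_jar, spice_tin's own z axis and vertical below 0.1 rad and linear speed of each of oil_bottle, salt_shaker, spice_jar, spice_tin below 0.02 m/s and angular speed of each of oil_bottle, salt_shaker, spice_jar, spice_tin below 0.2 rad/s and horizontal distance between salt_shaker and dish_small_round below 0.013 m and z of salt_shaker in the frame of dish_small_round between 0 and 0.008 m and horizontal distance between spice_jar and dish_square below 0.013 m and z of spice_jar in the frame of dish_square between 0 and 0.008 m and horizontal distance between spice_tin and dish_oblong below 0.013 m and z of spice_tin in the frame of dish_oblong between 0 and 0.008 m); the robot touches nothing.
It fails at once if the washing-up liquid bottle is shifted more than 30 mm or tipped over (distance of soap_bottle from where it was at the start of the episode above 0.03 m or angle between soap_bottle's own z axis and vertical above 0.5 rad).
It fails at once if the vitamin jar is shifted more than 30 mm or tipped over (distance of vitamin_jar from where it was at the start of the episode above 0.03 m or angle between vitamin_jar's own z axis and vertical above 0.5 rad).
It fails at once if a condiment is dropped: it falls freely, touched by nothing, with its underside more than 40 mm above the worktop ((height (world z) of oil_bottle above 0.04 m and contact force between oil_bottle and anything else below 0.001 N and linear speed of oil_bottle above 0.1 m/s) or (height (world z) of salt_shaker above 0.04 m and contact force between salt_shaker and anything else below 0.001 N and linear speed of salt_shaker above 0.1 m/s) or (height (world z) of spice_jar above 0.04 m and contact force between spice_jar and anything else below 0.001 N and linear speed of spice_jar above 0.1 m/s) or (height (world z) of spice_tin above 0.04 m and contact force between spice_tin and anything else below 0.001 N and linear speed of spice_tin above 0.1 m/s)).
It fails at once if a condiment is knocked over (angle between any of oil_bottle, salt_shaker, spice_jar, spice_tin's own z axis and vertical above 1 rad).
It also fails if it takes over 99 s, if anything falls off the work surface, if the arm or the gripper's body presses on something with over 40 N, if the wrist force passes 120 N, or if a joint passes its speed limit or range.

ROBOT

A 6-joint arm with a two-finger parallel gripper is mounted at the origin on the work surface. World frame = base frame: x ahead of the robot, y to its left, z up, the work surface at z = 0. Lengths are in m, angles in rad, forces in N, time in s.
With the tool pointing down it reaches from about 0.25 to 0.725 m from the base axis. Payload 4 kg.
Tool frame: the origin (TCP) lies midway between the tips of the shut fingers; the grasp point (between the pads) lies 19 mm behind it; z points along the fingers, y is the line along which they close (so a half turn about z gives the same grasp; the last joint's range is limited). The gripper opens to 85 mm and grips with 20 to 120 N. Pads are 22 mm wide; open, the fingers measure 114 mm over their backs; the gripper's body (76 mm by 85 mm) begins 54 mm behind the grasp point. The pads swing forward as they close: fully open they stand 13 mm farther back than shut.
Start: joints at [-1.201, 0.241, 0.005, 1.335, 0, 1.571], TCP at [0.181, -0.466, 0.231] pointing down, gripper open.
Joint ranges: [-2.72, 2.72], [-1.05, 1.87], [-1.09, 1.28], [-1.99, 2.15], [-1.42, 1.44], [-3.14, 3.14]. Speed limits (rad/s): [2.79, 2.79, 3.14, 3.14, 3.14, 3.14].

INTERFACE

Orientations are given as a unit quaternion [x, y, z, w].
In Python, from workcell import get_obs, camera, job_done, silhouettes gives the robot as it stands. The module is installed in compiled form; this text tells all that it offers.
- The arm moves only by the tool drive_tool, never from a script. Its argument "increments" is a list of rows, each a list of 3 entries, a list of its own where there are three numbers: the shift along the world's x, y, z in mm, then the turn, a rotation vector about the world's x, y, z in degrees, then the opening, from 0 (shut) to 1 (fully open). A call has 1 to 8 rows; each row shifts and turns the commanded pose from where the row before left it; what a row does not reach is not made up. A row lasts 1/12 s, in which the tool goes at most 41.7 mm and 7.16 degrees, less where a joint would pass 70% of its speed; a pose out of reach is approached as far as the arm can. A call is refused whole if a number of a shift passes 41.7 or a number of a turn 7.16, either way. A call with a gripper value outside its range is refused whole. The fingers move at their own pace and stop on an object; the grip force is fixed at half the most. Time passes only in rows, so rows that do not move let the fingers close. It gives the time, the measured TCP pose, the force, the opening and the grip force at its end, in the units of the state.
- get_obs(): the state, without advancing time (a new reading comes with each control period).
- camera(name): name is "scene" or "side" or "wrist"; returns a dict with "image" (400x640x3 uint8, red, green, blue), "K" (3x3 intrinsics, pixels), "view" (4x4, takes a point from world to camera coordinates). Camera axes: x right, y down, z forward; pixel columns grow to the right and rows downward; lengths in m; the calibration is good to about 2 mm. A picture is of the moment at which its call begins. There is no depth.
- job_done(): hands the job in; it is judged then, once.
Trained networks look in a picture, given as the dict that the camera call returned (one of the last four; its "shot" number tells which), for a name from the list of things; names that differ only in an ending like _2 or _b are one class to them, and where a whole thing is asked for, a point or a joint stands for the part that bears it (a point fixed in the world has none). Each returns a list of dicts, best first, with "conf" (0 to 1); they miss things now and then, are a little off and sometimes report something else, mostly with a low value. They report only what shows in the picture. A call takes as long as a camera call. They do not tell look-alikes from the thing itself.
- silhouettes(query, picture): "region" (400x640 bool, what is visible of it) and "bbox" ([left, top, right, bottom] in pixels, round what is visible of it).
The state is a dict: "clock": time; "joint_pos": joint angles; "joint_vel": joint speeds; "tau": joint torques, N m; "eef_pos": TCP position; "tool_rot": TCP orientation; "ft_force": force on the tool from outside, world axes, zero at the start; "ft_torque": the same for the moment, N m; "grip_width": finger opening in m; "grasp_force": force on a finger pad.
Only numpy, scipy, OpenCV 4.12 (cv2) and the standard library are available. Lean on these libraries where they do the work, as an engineer would, in place of code of your own. Each camera call takes 0.05 s, during which the arm holds its last target. There are 200 camera calls.

## Working session

There is one attempt and no reset: what is moved stays moved. The work goes in short steps, Python scripts to look and compute and a tool call to move; the robot and the scene stay as the last step left them, time stands still between calls to the robot, and variables do not carry over. Pictures are saved under pics/ and viewed, at most 14 in all, crops included, and the job is handed in when it is done.

Besides the shell and the picture viewer there is one more tool, called after "Emit:" as name([rows], argument=value, ...), one row to a line, values as JSON. drive_tool: Moves the arm, as the interface text tells. Its arguments: {"type":"object","properties":{"increments":{"type":"array"}},"required":["increments"]}

```bash
mkdir -p pics; cat > h.py <<'E'
import numpy as np, cv2, pickle
from workcell import get_obs, camera, job_done, silhouettes
def save(p,name,box=None,s=1):
    im=p["image"][:,:,::-1]
    if box: im=im[box[1]:box[3],box[0]:box[2]]
    if s!=1: im=cv2.resize(im,None,fx=s,fy=s,interpolation=cv2.INTER_CUBIC)
    cv2.imwrite("pics/"+name+".png",im)
def ray(p,u,v):
    R=p["view"][:3,:3];t=p["view"][:3,3]
    d=R.T@np.linalg.solve(p["K"],[u,v,1.]); return -R.T@t,d
def onz(p,u,v,z):
    c,d=ray(p,u,v); return c+d*(z-c[2])/d[2]
def proj(p,X):
    q=p["K"]@(p["view"][:3,:3]@np.asarray(X,float)+p["view"][:3,3]); return q[:2]/q[2]
def tri(obs): # [(p,u,v)...]
    A=np.zeros((3,3));b=np.zeros(3)
    for p,u,v in obs:
        c,d=ray(p,u,v);d=d/np.linalg.norm(d);M=np.eye(3)-np.outer(d,d);A+=M;b+=M@c
    X=np.linalg.solve(A,b)
    return X,[np.round(proj(p,X)-[u,v],1) for p,u,v in obs]
E
python3 - <<'E'
from h import *
a=camera("scene");b=camera("side")
save(a,"scene0");save(b,"side0")
pickle.dump((a,b),open("p0.pkl","wb"))
for p in(a,b):
    R=p["view"][:3,:3];print(p["K"][0,0],-R.T@p["view"][:3,3],R[2])
names="oil_bottle salt_shaker spice_jar spice_tin soap_bottle vitamin_jar dish_large_round dish_small_round dish_square dish_oblong".split()
for n in names:
    for k,p in(("sc",a),("si",b)):
        print(n,k,[(round(float(r["conf"]),2),[int(x) for x in r["bbox"]]) for r in silhouettes(n,p)][:4])
E
```

```text
376.26272341762603 [1.23767452 0.42128801 0.70849857] [-0.67253761 -0.37815451 -0.63615432]
403.58885977258245 [0.50765165 1.00132695 0.61802286] [ 0.03840264 -0.86475261 -0.50072763]
oil_bottle sc [(0.77, [392, 185, 417, 219])]
oil_bottle si [(0.95, [361, 212, 389, 263])]
salt_shaker sc [(0.72, [224, 183, 237, 211]), (0.68, [230, 162, 243, 193]), (0.16, [284, 192, 314, 215])]
salt_shaker si [(0.83, [322, 142, 333, 166]), (0.54, [294, 150, 307, 171])]
spice_jar sc [(0.65, [257, 144, 275, 175]), (0.17, [283, 190, 315, 217])]
spice_jar si [(0.57, [355, 143, 374, 173])]
spice_tin sc [(0.86, [374, 241, 404, 286])]
spice_tin si [(0.95, [303, 222, 335, 261]), (0.9, [256, 226, 289, 272])]
soap_bottle sc [(0.89, [436, 214, 464, 259])]
soap_bottle si [(0.55, [330, 251, 360, 308]), (0.35, [360, 214, 387, 265])]
vitamin_jar sc [(0.58, [208, 148, 222, 170]), (0.57, [381, 212, 403, 247])]
vitamin_jar si [(0.64, [338, 128, 350, 153])]
dish_large_round sc [(0.91, [313, 206, 341, 228])]
dish_large_round si [(0.58, [311, 201, 346, 218])]
dish_small_round sc [(0.93, [298, 227, 319, 248]), (0.58, [282, 191, 314, 215])]
dish_small_round si [(0.68, [281, 200, 303, 218]), (0.19, [321, 142, 332, 165])]
dish_square sc [(0.56, [261, 215, 293, 235])]
dish_square si [(0.53, [286, 183, 313, 201])]
dish_oblong sc [(0.97, [282, 191, 314, 215])]
dish_oblong si [(0.76, [314, 183, 343, 200]), (0.64, [287, 185, 312, 198])]
```

```bash
ls .
```

```text
h.py
p0.pkl
pics
```

View pics/scene0.png

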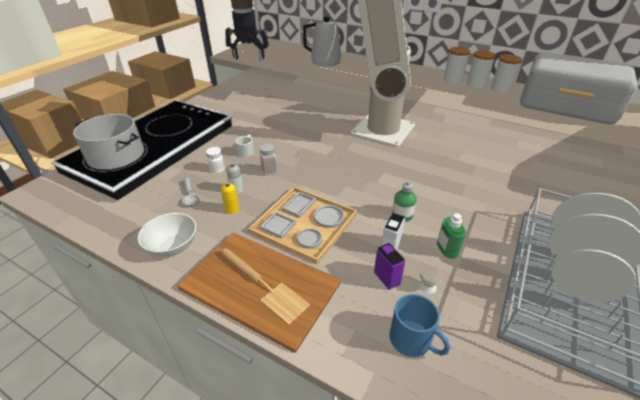

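View pics/side0.png

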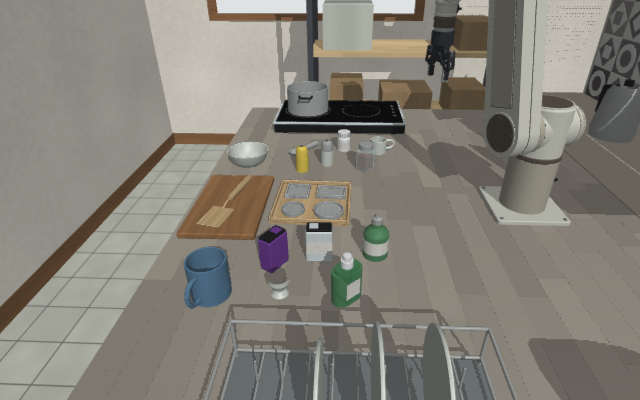

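The scene shows:
- Oil bottle at scene (405,202), side (375,240). Its look-alike is the soap bottle at (452,237).
- Silver tin at scene (394,232), side (319,241). The purple look-alike is at (389,265).
- Salt shaker at scene (234,178), side (327,154). The yellow look-alike is at (231,198) and the white vitamin jar at (215,160).
- Spice jar at scene (268,159), side (365,157). The espresso cup is nearby at (244,146).
- Dishes at scene: large round (328,217), small round (309,238), and the square and oblong ones at (299,203) and (277,225), not yet told apart.

Next I take coarse positions and make a close crop.

```bash
python3 - <<'E'
from h import *
a,b=pickle.load(open("p0.pkl","rb"))
for n,s,t in [("oil top",(406,186),(377,214)),("soap top",(457,216),(347,255)),("tin",(393,233),(319,241)),("purple",(389,265),(273,248)),("salt top",(232,166),(326,142)),("yellow",(231,198),(302,158)),("jar lid",(268,149),(366,145)),("vit top",(215,150),(344,131)),("dLR",(328,216),(329,211)),("dSR",(309,238),(292,209)),("d3",(299,203),(329,191)),("d4",(277,225),(299,191))]:
    X,r=tri([(a,*s),(b,*t)]);print(n,np.round(X,3),r)
A=a["image"][130:300,190:480,::-1];cv2.imwrite("pics/crop0.png",cv2.resize(A,None,fx=2.7,fy=2.7,interpolation=cv2.INTER_CUBIC))
E
```

```text
oil top [0.432 0.228 0.106] [array([-0.3, -1.8]), array([-1. ,  1.8])]
soap top [0.498 0.377 0.111] [array([-0.1, -0.2]), array([-0.2,  0.2])]
tin [0.562 0.249 0.047] [array([0., 0.]), array([ 0., -0.])]
purple [0.664 0.279 0.046] [array([0. , 0.1]), array([ 0.1, -0.1])]
salt top [ 0.567 -0.252  0.083] [array([0.1, 0.9]), array([ 0.3, -0.7])]
yellow [ 0.646 -0.199  0.044] [array([-0.1, -0.4]), array([-0.2,  0.3])]
jar lid [ 0.437 -0.217  0.086] [array([-0.1, -0.5]), array([-0.2,  0.4])]
vit top [ 0.509 -0.372  0.073] [array([-0., -0.]), array([-0.,  0.])]
dLR [0.546 0.056 0.006] [array([0.1, 0.3]), array([ 0.2, -0.3])]
dSR [0.649 0.056 0.01 ] [array([0.1, 0.4]), array([ 0.2, -0.3])]
d3 [ 0.549 -0.036  0.018] [array([0.1, 0.5]), array([ 0.2, -0.4])]
d4 [ 0.642 -0.05   0.005] [array([-0.1, -0.4]), array([-0.2,  0.3])]
```

View pics/crop0.png

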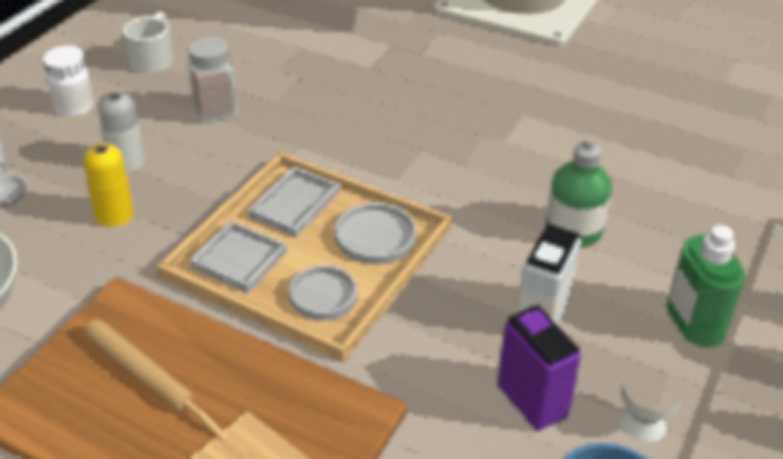

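The crop confirms it: oil bottle with a steel nozzle, white shaker with a steel cap, brown jar, and silver tin. The oblong dish is at (299,203) and the square one at (277,225). Now I move to overlook the left group.

Emit:
drive_tool([
  [[33,28,12],[0,0,0],1],
  [[33,28,12],[0,0,0],1],
  [[33,28,12],[0,0,0],1],
  [[33,28,12],[0,0,0],1],
  [[33,28,12],[0,0,0],1],
  [[33,28,12],[0,0,0],1],
  [[33,28,12],[0,0,0],1],
  [[33,28,12],[0,0,0],1],
])

```text
clock: 1.77
eef_pos: [0.4268, -0.2568, 0.3212]
tool_rot: [0.983, 0.184, 0.0, 0.0]
ft_force: [0.7, -0.7, 0.0]
grip_width: 0.0853
grasp_force: 0.0
```

Emit:
drive_tool([
  [[0,0,0],[0,0,0],1],
  [[0,0,0],[0,0,0],1],
])

```text
clock: 1.93
eef_pos: [0.4273, -0.257, 0.3207]
tool_rot: [0.983, 0.186, 0.0, 0.0]
ft_force: [-1.1, -0.7, 0.1]
grip_width: 0.0855
grasp_force: 0.0
```

```bash
python3 - <<'E'
from h import *
from scipy.spatial.transform import Rotation as Ro
w=camera("wrist");o=get_obs()
save(w,"w1");pickle.dump((w,o),open("w1.pkl","wb"))
print({k:np.round(v,3) for k,v in o.items()})
R=w["view"][:3,:3];c=-R.T@w["view"][:3,3]
print(w["K"],c,R); T=Ro.from_quat(o["tool_rot"]).as_matrix();print(T,T.T@(c-o["eef_pos"]))
E
```

```text
{'clock': np.float64(1.983), 'joint_pos': array([-5.440e-01,  2.180e-01,  2.040e-01,  1.558e+00, -1.000e-03,
        2.226e+00]), 'joint_vel': array([-0.046, -0.005, -0.027, -0.001,  0.002,  0.001]), 'tau': array([ 1.0990e+00, -3.6914e+01,  2.6424e+01, -4.4000e-02,  7.6000e-02,
        1.2000e-02]), 'eef_pos': array([ 0.426, -0.258,  0.32 ]), 'tool_rot': array([ 0.983,  0.185, -0.   ,  0.   ]), 'ft_force': array([-0.596, -0.444, -0.04 ]), 'ft_torque': array([ 0.008,  0.061, -0.014]), 'grasp_force': np.float64(0.0), 'grip_width': np.float64(0.086)}
[[292.42579469   0.         316.98740208]
 [  0.         292.42579469 196.34813768]
 [  0.           0.           1.        ]] [ 0.49226102 -0.23011796  0.46265209] [[ 0.36628604 -0.93049887  0.0025289 ]
 [-0.89319992 -0.35083911  0.28125758]
 [-0.26082263 -0.10527954 -0.95962898]]
[[ 9.31586611e-01  3.63519117e-01 -4.88181232e-04]
 [ 3.63519003e-01 -9.31586732e-01 -3.07773833e-04]
 [-5.66664830e-04  1.09254827e-04 -9.99999833e-01]] [ 0.07171932 -0.00173342 -0.14249173]
```

View pics/w1.png

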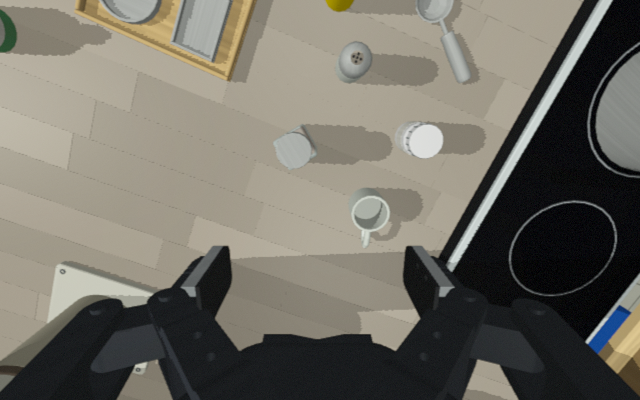

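The wrist view shows salt at (355,62), spice jar at (295,149), vitamin jar at (424,140) and espresso cup at (369,215). Next I take the tray view, which also gives a second baseline for salt and jar.

Emit:
drive_tool([
  [[12,33,0],[0,0,-3.5],1],
  [[12,33,0],[0,0,-3.5],1],
  [[12,33,0],[0,0,-3.5],1],
  [[12,33,0],[0,0,-3.5],1],
  [[12,33,0],[0,0,-3.6],1],
  [[12,33,0],[0,0,-3.6],1],
  [[0,0,0],[0,0,0],1],
  [[0,0,0],[0,0,0],1],
])

```text
clock: 2.65
eef_pos: [0.4971, -0.0604, 0.3196]
tool_rot: [1.0, 0.001, -0.001, 0.0]
ft_force: [-1.0, -0.7, -0.5]
grip_width: 0.0854
grasp_force: 0.0
```

```bash
python3 - <<'E'
from h import *
w=camera("wrist");o=get_obs()
save(w,"w2",None,1.25);pickle.dump((w,o),open("w2.pkl","wb"))
print(o["eef_pos"],o["tool_rot"])
E
```

```text
[ 0.49692753 -0.0613739   0.31982382] [ 9.99999658e-01 -2.48456667e-04 -7.36670678e-04  2.82082005e-04]
```

View pics/w2.png

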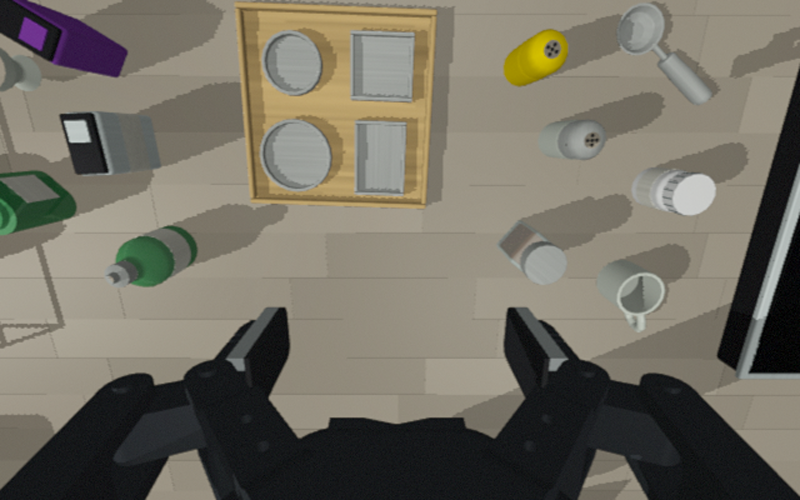

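The view shows the tray with all four dishes at full-resolution pixels: large round (237,124), small round (234,50), square (306,53) and oblong (305,126). The jar lid is at (437,211), salt holes at (473,112), oil nozzle at (95,219) and tin lid at (67,115).

```bash
python3 - <<'E'
from h import *
w2,_=pickle.load(open("w2.pkl","rb"));w1,_=pickle.load(open("w1.pkl","rb"));a,b=pickle.load(open("p0.pkl","rb"))
s=1/1.25
g={"LR":(296,155),"SR":(293,63),"SQ":(383,66),"OB":(381,157)}
w=camera("wrist")
for n,q in zip(g,["dish_large_round","dish_small_round","dish_square","dish_oblong"]):
    L=silhouettes(q,w)[:3]
    print(n,np.round(onz(w2,g[n][0]*s,g[n][1]*s,.018),3))
    for r in L:
        m=r["region"];v,u=np.nonzero(m)
        print("   ",round(r["conf"],2),[int(x) for x in r["bbox"]],np.round(onz(w,u.mean(),v.mean(),.018),3))
print("tray corners z=.018",[np.round(onz(w2,x*s,y*s,.018),3) for x,y in((237,4),(436,11),(427,206),(249,198))])
for n,obs in {"jar lid":[(w2,437.5,211),(w1,295,149),(a,268,149),(b,366,145)],"salt top":[(w2,473,112),(w1,357,58),(a,233,166),(b,326,142)],"oil tip":[(w2,95,219),(a,407,184),(b,377,213)],
 "LRc":[(w2,237,124),(a,328,216),(b,329,210)],"SRc":[(w2,234,50),(a,309,238),(b,292,209)]}.items():
    X,r=tri(obs);print(n,np.round(X,3),[list(map(float,q)) for q in r])
    if len(obs)==4: print("   wrist only",np.round(tri(obs[:2])[0],3))
print("tin top z=.09",[np.round(onz(w2,x*s,y*s,.09),3) for x,y in((61,114),(95,112),(107,173),(74,176))])
for n,z in (("oil_bottle",.06),("spice_tin",.05),("spice_jar",.05),("salt_shaker",.05)):
    for r in silhouettes(n,w)[:2]: print(n,round(r["conf"],2),[int(x) for x in r["bbox"]])
E
```

```text
LR [0.548 0.058 0.018]
    0.82 [205, 96, 262, 151] [0.548 0.06  0.018]
    0.29 [208, 23, 257, 77] [0.646 0.056 0.018]
SR [0.646 0.054 0.018]
    0.86 [207, 22, 255, 76] [0.647 0.056 0.018]
SQ [ 0.643 -0.046  0.018]
    0.59 [277, 25, 330, 80] [ 0.644 -0.043  0.018]
OB [ 0.545 -0.042  0.018]
    0.68 [281, 94, 321, 155] [ 0.545 -0.039  0.018]
tray corners z=.018 [array([0.703, 0.108, 0.018]), array([ 0.697, -0.102,  0.018]), array([ 0.487, -0.098,  0.018]), array([0.497, 0.119, 0.018])]
jar lid [ 0.436 -0.222  0.084] [[-2.4, -0.4], [-0.8, 1.4], [-1.2, -0.5], [-0.1, 0.2]]
   wrist only [ 0.439 -0.222  0.092]
salt top [ 0.566 -0.253  0.083] [[-1.3, -0.3], [-0.4, -0.1], [-0.6, 0.7], [0.7, -0.7]]
   wrist only [ 0.565 -0.253  0.086]
oil tip [0.431 0.228 0.109] [[-2.0, 1.4], [-1.2, -0.9], [-0.7, 1.6]]
LRc [0.547 0.058 0.01 ] [[0.8, 0.2], [0.5, -0.1], [-0.4, -0.0]]
SRc [0.649 0.056 0.01 ] [[0.0, -0.4], [0.1, 0.3], [0.3, -0.3]]
tin top z=.09 [array([0.589, 0.26 , 0.09 ]), array([0.59 , 0.228, 0.09 ]), array([0.533, 0.229, 0.09 ]), array([0.53 , 0.263, 0.09 ])]
oil_bottle 0.58 [84, 180, 157, 231]
spice_tin 0.69 [0, 0, 101, 63]
spice_tin 0.67 [47, 89, 125, 139]
spice_jar 0.61 [0, 137, 56, 190]
spice_jar 0.58 [396, 179, 452, 228]
salt_shaker 0.83 [429, 93, 484, 128]
salt_shaker 0.56 [398, 22, 452, 70]
```

The tray fits centre (0.596, 0.007) with yaw −1.4°. That puts LR at (0.547,0.058), SR (0.647,0.056), SQ (0.645,−0.044) and OB (0.545,−0.042), with the long axis along x. Measured heights match the text: jar 0.092, salt 0.086 (88 mm), oil 0.109–0.116. I hover over the jar to get its yaw.

Emit:
drive_tool([
  [[-11,-27,-16],[0,0,0],1],
  [[-11,-27,-16],[0,0,0],1],
  [[-11,-27,-16],[0,0,0],1],
  [[-11,-27,-16],[0,0,0],1],
  [[-11,-27,-16],[0,0,0],1],
  [[-11,-26,-16],[0,0,0],1],
  [[0,0,0],[0,0,0],1],
  [[0,0,0],[0,0,0],1],
])

```text
clock: 3.82
eef_pos: [0.4303, -0.2222, 0.2234]
tool_rot: [1.0, -0.002, -0.001, -0.001]
ft_force: [-0.3, 0.1, -0.9]
grip_width: 0.0859
grasp_force: 0.0
```

```bash
python3 - <<'E'
from h import *
w=camera("wrist");o=get_obs()
save(w,"w3",None,1.25);pickle.dump((w,o),open("w3.pkl","wb"))
print(o["eef_pos"],o["tool_rot"],proj(w,[.438,-.222,.092]),proj(w,[.438,-.222,0]))
E
```

```text
[ 0.43136585 -0.22168818  0.22433189] [ 9.99999555e-01 -8.79184946e-04 -1.29858858e-04 -3.17369127e-04] [317.04706428 178.31183364] [317.07336604 161.92582511]
```

View pics/w3.png

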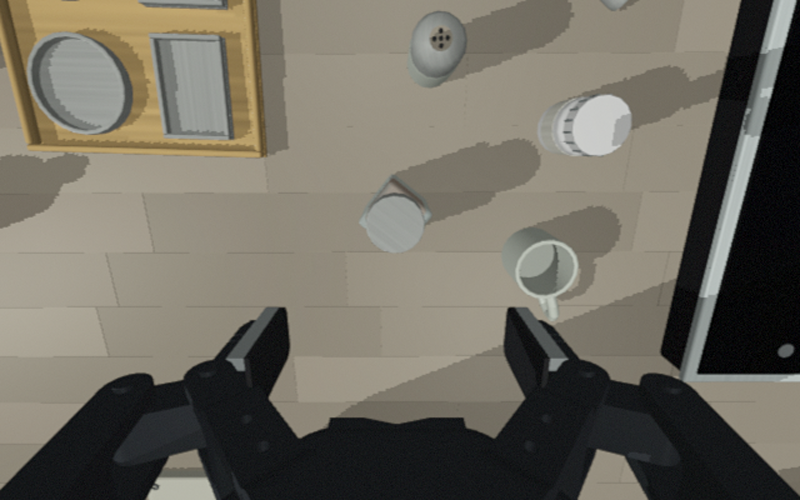

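The predicted lid pixel (396,223 scaled) matches the image. The jar is turned about 45°, with corners at (360,222), (393,178) and (432,216).

```bash
python3 - <<'E'
from h import *
w,o=pickle.load(open("w3.pkl","rb"));s=.8
L,T,R=[onz(w,x*s,y*s,.07) for x,y in((360,222),(393,178),(432,216))]
print(L,T,R,"centre",(L+R)/2)
for d in (T-L,R-T,R-L): print(np.linalg.norm(d),np.degrees(np.arctan2(d[1],d[0])))
print("cup",onz(w,540*s,265*s,.05),"lid",onz(w,396*s,222.5*s,.092),"salt",onz(w,440*s,38*s,.088))
a=w["image"][120:215,270:365];save(w,"w3c",(270,125,365,215),6)
E
```

```text
[ 0.43379502 -0.19197352  0.07      ] [ 0.46966475 -0.21944852  0.07      ] [ 0.43866384 -0.25134625  0.07      ] centre [ 0.43622943 -0.22165988  0.07      ]
0.04518311198377334 -37.45088967257703
0.04448057698656535 -134.18312478453188
0.05957202803136864 -85.31198553832867
cup [ 0.38857831 -0.35306156  0.05      ] lid [ 0.4383061  -0.22176468  0.092     ] salt [ 0.5651924  -0.25197787  0.088     ]
```

View pics/w3c.png

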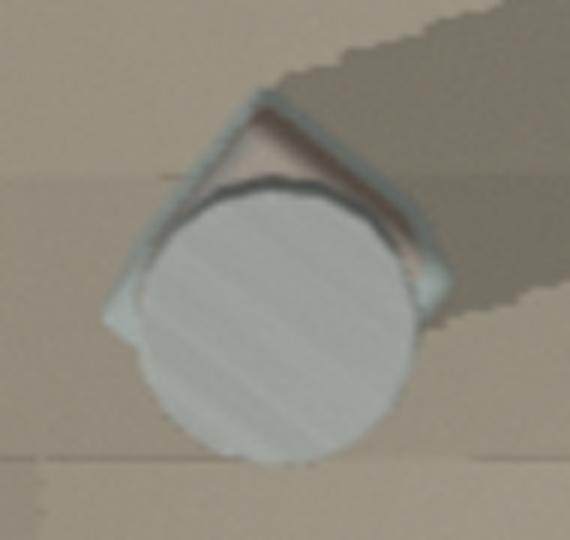

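```bash
python3 - <<'E'
from h import *
from scipy.optimize import least_squares
w,o=pickle.load(open("w3.pkl","rb"))
C=np.array([[x,y,z] for x in(-.023,.023) for y in(-.023,.023) for z in(0,.07)])
def f(q,full=False):
    c,s=np.cos(q[2]),np.sin(q[2]);P=np.array([proj(w,[q[0]+c*x-s*y,q[1]+s*x+c*y,z]) for x,y,z in C])
    if full: print(np.round(P,1))
    l,t,r=P[P[:,0].argmin()],P[P[:,1].argmin()],P[P[:,0].argmax()]
    return np.r_[l-[287.5,178],t-[313.7,139.7],r-[345.8,171.7]]
for y0 in (.6,.75,.9):
    r=least_squares(f,[.437,-.222,y0]);print(r.x[:2],np.degrees(r.x[2]),np.round(r.fun,1))
f(r.x,True)
E
```

```text
[ 0.43562633 -0.22147158] 51.3143317647661 [-2.2  1.3 -0.  -1.9  2.2  0.6]
[ 0.43562633 -0.22147158] 51.31431052003105 [-2.2  1.3 -0.  -1.9  2.2  0.6]
[ 0.43562633 -0.22147159] 51.31434568926139 [-2.2  1.3 -0.  -1.9  2.2  0.6]
[[342.4 160.9]
 [348.  172.3]
 [319.5 188.6]
 [320.  205.6]
 [313.7 137.8]
 [312.9 144.1]
 [291.1 166.7]
 [285.3 179.3]]
```

Jar at (0.437, −0.222) with yaw about 51°. I turn by 51° and descend around it.

Emit:
drive_tool([
  [[6,0,0],[0,0,6.4],1],
  [[0,0,-10],[0,0,6.4],1],
  [[0,0,-10],[0,0,6.4],1],
  [[0,0,-10],[0,0,6.4],1],
  [[0,0,-10],[0,0,6.4],1],
  [[0,0,-10],[0,0,6.4],1],
  [[0,0,-10],[0,0,6.4],1],
  [[0,0,-10],[0,0,6.4],1],
])

```text
clock: 4.53
eef_pos: [0.4391, -0.2205, 0.1551]
tool_rot: [0.9, 0.436, 0.001, 0.001]
ft_force: [0.2, -0.2, 1.1]
grip_width: 0.0854
grasp_force: 0.0
```

```bash
python3 - <<'E'
from h import *
from scipy.spatial.transform import Rotation as Ro
w=camera("wrist");o=get_obs()
T=Ro.from_quat(o["tool_rot"]).as_matrix()
print(o["eef_pos"],np.degrees(np.arctan2(T[1,0],T[0,0])),o["joint_pos"])
for r in silhouettes("spice_jar",w)[:2]: print(r["conf"],r["bbox"])
print(proj(w,[.437,-.222,.092]));save(w,"w4")
E
```

```text
[ 0.43793324 -0.21988642  0.15301745] 51.83140164869045 [-4.65528114e-01  2.71664022e-01 -1.64191237e-01  1.13622134e+00
  3.25616326e-04  1.77143567e+00]
0.88 [286.8, 163.3, 344.6, 238.9]
[317.65533616 213.51925481]
```

View pics/w4.png

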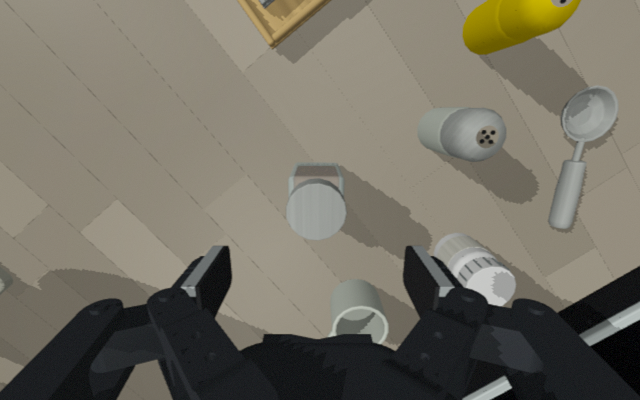

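The jar is centred between the fingers and square to them, with the lid at (316,210). I descend and grip.

Emit:
drive_tool([
  [[0,-1,-31],[0,0,0],1],
  [[0,0,-31],[0,0,0],1],
  [[0,0,-31],[0,0,0],1],
  [[0,0,-28],[0,0,0],1],
  [[0,0,0],[0,0,0],0],
  [[0,0,0],[0,0,0],0],
  [[0,0,0],[0,0,0],0],
  [[0,0,0],[0,0,0],0],
])

```text
clock: 5.3
eef_pos: [0.4399, -0.2231, 0.0361]
tool_rot: [0.902, 0.432, 0.002, 0.002]
ft_force: [0.4, -1.2, -1.6]
grip_width: 0.0455
grasp_force: 60.8
```

Emit:
drive_tool([
  [[0,0,0],[0,0,0],0],
  [[0,0,0],[0,0,0],0],
  [[0,0,0],[0,0,0],0],
  [[0,0,0],[0,0,0],0],
])

```text
clock: 5.63
eef_pos: [0.4398, -0.2233, 0.0359]
tool_rot: [0.902, 0.432, 0.002, 0.002]
ft_force: [-0.7, 0.9, 6.5]
grip_width: 0.0452
grasp_force: 61.8
```

Gripped at 45 mm. I lift and carry it to the square dish, turning 37°.

Emit:
drive_tool([
  [[0,0,15],[0,0,0],0],
  [[0,0,25],[0,0,0],0],
  [[0,0,25],[0,0,0],0],
  [[15,13,5],[0,0,3],0],
  [[25,22,0],[0,0,5],0],
  [[25,22,0],[0,0,5],0],
  [[25,22,0],[0,0,5],0],
  [[25,22,0],[0,0,5],0],
])

```text
clock: 6.3
eef_pos: [0.5538, -0.1206, 0.1044]
tool_rot: [0.797, 0.604, 0.0, 0.001]
ft_force: [0.8, -0.3, -1.5]
grip_width: 0.0451
grasp_force: 61.2
```

Emit:
drive_tool([
  [[25,22,0],[0,0,5],0],
  [[25,22,0],[0,0,5],0],
  [[25,22,0],[0,0,4],0],
  [[15,13,0],[0,0,0],0],
  [[0,0,0],[0,0,0],0],
  [[0,0,0],[0,0,0],0],
])

```text
clock: 6.8
eef_pos: [0.6431, -0.0414, 0.1034]
tool_rot: [0.718, 0.696, -0.0, 0.0]
ft_force: [-0.9, -0.1, -2.0]
grip_width: 0.0454
grasp_force: 61.4
```

```bash
cat >> h.py <<'E'
from scipy.spatial.transform import Rotation as Ro
def st():
    o=get_obs();T=Ro.from_quat(o["tool_rot"]).as_matrix()
    print("t",round(float(o["clock"]),2),np.round(o["eef_pos"],4),"psi",np.round(np.degrees(np.arctan2(T[1,0],T[0,0])),1),"tilt",np.round(T[:,2],3),"w",round(float(o["grip_width"]),4),"q",np.round(o["joint_pos"],2),"f",np.round(o["ft_force"],1))
    return o
E
python3 - <<'E'
from h import *
o=st();w=camera("wrist");a=camera("scene")
save(w,"w5")
E
```

```text
t 6.8 [ 0.6431 -0.0414  0.1034] psi 88.3 tilt [-0. -0. -1.] w 0.0454 q [-0.06  0.6   0.22  1.19 -0.    1.54] f [-0.9 -0.1 -2. ]
```

View pics/w5.png

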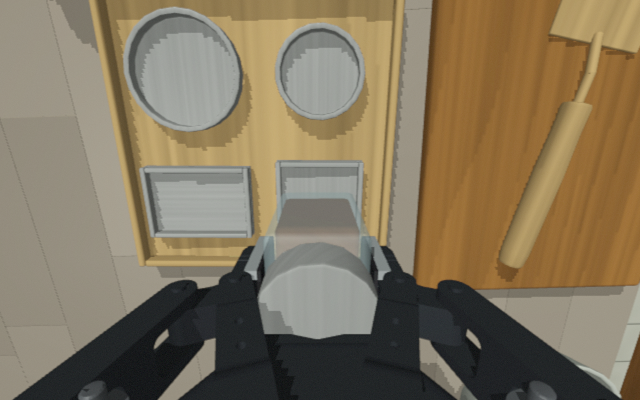

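The jar is held square over the dish, whose far rim edge shows at row 163, columns 277–362. I check the dish positions from here.

```bash
python3 - <<'E'
from h import *
w=camera("wrist")
print("LR",onz(w,183,69.5,.018),"SR",onz(w,320.5,72.5,.018),"OB",onz(w,197,202,.018))
print("SQ far edge corners",onz(w,276,162,.018),onz(w,363,162,.018))
st()
E
```

```text
LR [0.54727637 0.06023095 0.018     ] SR [0.64587199 0.05509756 0.018     ] OB [ 0.54250391 -0.03944529  0.018     ]
SQ far edge corners [ 0.6091906  -0.00871596  0.018     ] [ 0.67729588 -0.01090106  0.018     ]
t 6.95 [ 0.6417 -0.0432  0.1035] psi 88.1 tilt [-0.001 -0.    -1.   ] w 0.0454 q [-0.07  0.6   0.21  1.19 -0.    1.54] f [ 0.6 -0.2 -1.2]
```

Emit:
drive_tool([
  [[0,0,-15],[0,0,0],0],
  [[0,0,-15],[0,0,0],0],
  [[0,0,-12],[0,0,0],0],
  [[0,0,-8],[0,0,0],0],
  [[0,0,-4],[0,0,0],0],
  [[0,0,-2],[0,0,0],0],
  [[0,0,0],[0,0,0],0],
  [[0,0,0],[0,0,0],0],
])

```text
clock: 7.62
eef_pos: [0.6431, -0.0427, 0.0482]
tool_rot: [0.718, 0.696, 0.0, 0.0]
ft_force: [0.2, -0.6, -1.5]
grip_width: 0.0452
grasp_force: 61.4
```

Emit:
drive_tool([
  [[0,0,-1],[0,0,0],0],
  [[0,0,-1],[0,0,0],0],
  [[0,0,0],[0,0,0],0],
])

```text
clock: 7.87
eef_pos: [0.6432, -0.0424, 0.046]
tool_rot: [0.718, 0.696, 0.0, 0.001]
ft_force: [0.3, -1.1, -1.1]
grip_width: 0.0451
grasp_force: 61.2
```

Emit:
drive_tool([
  [[0,0,-1],[0,0,0],0],
  [[0,0,0],[0,0,0],0],
])

```text
clock: 8.03
eef_pos: [0.6432, -0.0424, 0.0459]
tool_rot: [0.718, 0.696, 0.001, 0.001]
ft_force: [-2.4, -0.3, 4.5]
grip_width: 0.0451
grasp_force: 62.0
```

Contact at the floor (fz 4.5). I release and rise.

Emit:
drive_tool([
  [[0,0,0],[0,0,0],0.75],
  [[0,0,0],[0,0,0],0.75],
  [[0,0,0],[0,0,0],0.75],
  [[0,0,0],[0,0,0],1],
  [[0,0,12],[0,0,0],1],
  [[0,0,25],[0,0,0],1],
  [[0,0,35],[0,0,0],1],
  [[0,0,40],[0,0,0],1],
])

```text
clock: 8.7
eef_pos: [0.6411, -0.0423, 0.1561]
tool_rot: [0.718, 0.696, -0.002, -0.002]
ft_force: [0.8, -0.2, 0.6]
grip_width: 0.0854
grasp_force: 0.0
```

```bash
python3 - <<'E'
from h import *
st();w=camera("wrist");save(w,"w6")
print([ (r["conf"],r["bbox"]) for r in silhouettes("spice_jar",w)[:2]])
c=proj(w,[.643,-.044,.102]);print("pred lid",c)
E
```

```text
t 8.7 [ 0.6411 -0.0423  0.1561] psi 88.2 tilt [-0.005  0.    -1.   ] w 0.0854 q [-0.07  0.57  0.3   1.31 -0.    1.54] f [ 0.8 -0.2  0.6]
[(0.68, [289.5, 165.6, 352.0, 242.3])]
pred lid [322.34394376 217.8416871 ]
```

View pics/w6.png

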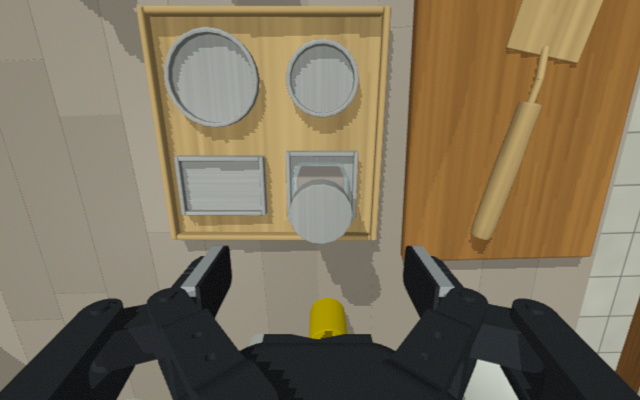

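The jar stands upright in the square dish (the lid at (321,210) is as predicted). Next is salt at (0.5655, −0.2525). I use ψ≈75° so the fingers clear the yellow look-alike.

Emit:
drive_tool([
  [[-5,-18,10],[0,0,-1.5],1],
  [[-11,-30,5],[0,0,-2],1],
  [[-11,-30,0],[0,0,-2],1],
  [[-11,-30,0],[0,0,-2],1],
  [[-11,-30,0],[0,0,-2],1],
  [[-11,-30,0],[0,0,-2],1],
  [[-10,-28,0],[0,0,-2],1],
  [[-5,-14,0],[0,0,0],1],
])

```text
clock: 9.47
eef_pos: [0.5664, -0.2557, 0.1723]
tool_rot: [0.796, 0.605, -0.0, 0.001]
ft_force: [-0.1, 0.2, 0.2]
grip_width: 0.0853
grasp_force: 0.0
```

```bash
python3 - <<'E'
from h import *
w=camera("wrist");st();save(w,"w7",(200,100,480,380),2)
for r in silhouettes("salt_shaker",w)[:3]:
    b=r["bbox"];print(round(r["conf"],2),b,onz(w,(b[0]+b[2])/2,(b[1]+b[3])/2,.07))
print(proj(w,[.5655,-.2525,.088]),proj(w,[.5655,-.2525,0]))
E
```

```text
t 9.52 [ 0.5659 -0.2572  0.1722] psi 74.4 tilt [ 0.    -0.002 -1.   ] w 0.0852 q [-0.43  0.51  0.25  1.31 -0.    1.42] f [-0.4 -1.1  0.6]
0.98 [358.0, 85.8, 422.1, 136.7] [ 0.64048963 -0.20290742  0.07      ]
0.72 [293.7, 156.5, 339.4, 216.8] [ 0.56695359 -0.24726856  0.07      ]
[316.59114855 198.78109496] [316.44055073 175.30405687]
```

View pics/w7.png

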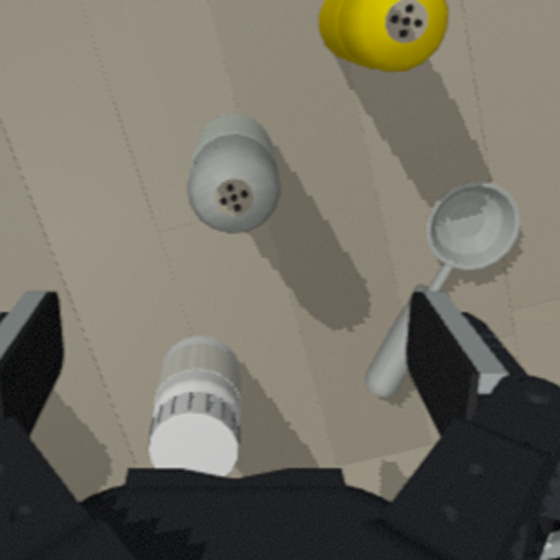

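The holes at (317,198.5) match the prediction. It is the white shaker with a steel cap, clear of the spoon and the yellow one. I descend and grip.

Emit:
drive_tool([
  [[0,3,-30],[0,0,0],1],
  [[0,0,-35],[0,0,0],1],
  [[0,0,-35],[0,0,0],1],
  [[0,0,-28],[0,0,0],1],
  [[0,0,-14],[0,0,0],1],
  [[0,0,0],[0,0,0],1],
  [[0,0,0],[0,0,0],0],
  [[0,0,0],[0,0,0],0],
])

```text
clock: 10.23
eef_pos: [0.5693, -0.249, 0.031]
tool_rot: [0.795, 0.607, 0.001, 0.001]
ft_force: [0.2, -0.7, 1.0]
grip_width: 0.0638
grasp_force: 0.0
```

Emit:
drive_tool([
  [[0,0,0],[0,0,0],0],
  [[0,0,0],[0,0,0],0],
  [[0,0,0],[0,0,0],0],
  [[0,0,0],[0,0,0],0],
  [[0,0,0],[0,0,0],0],
])

```text
clock: 10.65
eef_pos: [0.5693, -0.2499, 0.0319]
tool_rot: [0.795, 0.607, 0.001, 0.002]
ft_force: [-0.9, 0.9, 5.5]
grip_width: 0.0397
grasp_force: 61.2
```

Gripped. I lift high so it passes over the jar, then carry it to the small round dish.

Emit:
drive_tool([
  [[0,0,15],[0,0,0],0],
  [[0,0,30],[0,0,0],0],
  [[0,0,35],[0,0,0],0],
  [[0,0,35],[0,0,0],0],
  [[0,0,20],[0,0,0],0],
  [[3,14,0],[0,0,0],0],
  [[7,26,0],[0,0,0],0],
  [[7,28,0],[0,0,0],0],
])

```text
clock: 11.32
eef_pos: [0.5844, -0.1814, 0.1644]
tool_rot: [0.796, 0.605, 0.0, 0.0]
ft_force: [0.2, 0.2, -1.5]
grip_width: 0.0399
grasp_force: 60.6
```

Emit:
drive_tool([
  [[7,28,0],[0,0,0],0],
  [[7,28,0],[0,0,0],0],
  [[7,28,0],[0,0,0],0],
  [[7,28,0],[0,0,0],0],
  [[7,28,0],[0,0,0],0],
  [[7,28,0],[0,0,0],0],
  [[7,28,0],[0,0,0],0],
  [[7,26,0],[0,0,0],0],
])

```text
clock: 11.98
eef_pos: [0.64, 0.0429, 0.1632]
tool_rot: [0.795, 0.607, -0.001, -0.001]
ft_force: [0.8, 0.6, -1.0]
grip_width: 0.0394
grasp_force: 60.6
```

Emit:
drive_tool([
  [[4,16,0],[0,0,0],0],
  [[0,4,0],[0,0,0],0],
  [[0,0,0],[0,0,0],0],
])

```text
clock: 12.23
eef_pos: [0.6441, 0.0618, 0.1635]
tool_rot: [0.794, 0.607, -0.001, -0.0]
ft_force: [0.1, -0.8, -0.8]
grip_width: 0.0396
grasp_force: 60.6
```

```bash
python3 - <<'E'
from h import *
w=camera("wrist");st();save(w,"w8",(160,0,480,400),1.5)
print("SR pred",proj(w,[.6465,.056,.018]))
# where salt top would appear if centred at TCP & offset
o=get_obs();z=o["eef_pos"][2]-.032+.088
for d in(0,-.004): print(d,proj(w,o["eef_pos"]*[1,1,0]+[.27*d,.96*d,z]))
E
```

```text
t 12.28 [0.644  0.0605 0.1637] psi 74.7 tilt [-0.001 -0.001 -1.   ] w 0.0394 q [ 0.09  0.57  0.32  1.33 -0.    1.93] f [ 0.2 -0.1 -0.7]
SR pred [322.35623727 188.63214064]
0 [322.80274531 326.93257639]
-0.004 [322.63264635 336.25747392]
```

View pics/w8.png

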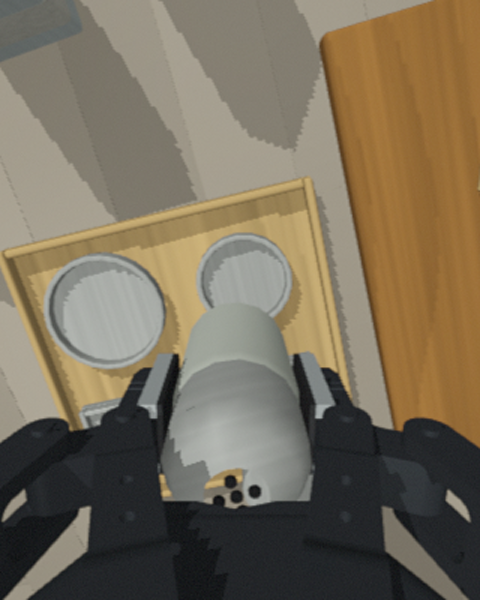

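The holes at (317.5,328.7) suggest the shaker sits within about 1–2 mm of the grip centre. The dish at (322.7,187) matches the prediction. One quick check on the offset.

```bash
python3 - <<'E'
from h import *
w=camera("wrist");o=st();z=o["eef_pos"][2]-.032
e=np.array([np.cos(1.304),np.sin(1.304),0])
for d in(0,-.002,-.004):
    c=o["eef_pos"]*[1,1,0]; print(d,[np.round(proj(w,c+e*(d+r)+[0,0,z+h]),1) for r,h in((.021,0),(.020,.055))])
E
```

```text
t 12.33 [0.6441 0.0597 0.1639] psi 74.6 tilt [-0.001 -0.001 -1.   ] w 0.0396 q [ 0.09  0.57  0.32  1.33 -0.    1.93] f [ 0.5 -0.5 -1.3]
0 [array([320.1, 196.8]), array([321.5, 234.8])]
-0.002 [array([320.1, 199.9]), array([321.5, 238.9])]
-0.004 [array([320.1, 203. ]), array([321.5, 243.1])]
```

Emit:
drive_tool([
  [[3,-2,-15],[0,0,0],0],
  [[0,0,-28],[0,0,0],0],
  [[0,0,-28],[0,0,0],0],
  [[0,0,-22],[0,0,0],0],
  [[0,0,-15],[0,0,0],0],
  [[0,0,-8],[0,0,0],0],
  [[0,0,-3],[0,0,0],0],
  [[0,0,0],[0,0,0],0],
])

```text
clock: 13.0
eef_pos: [0.6474, 0.0574, 0.0451]
tool_rot: [0.796, 0.606, -0.0, -0.0]
ft_force: [-1.1, 0.4, -1.1]
grip_width: 0.0395
grasp_force: 60.6
```

Emit:
drive_tool([
  [[0,0,-1],[0,0,0],0],
  [[0,0,-1],[0,0,0],0],
  [[0,0,0],[0,0,0],0],
])

```text
clock: 13.25
eef_pos: [0.6485, 0.0586, 0.0446]
tool_rot: [0.795, 0.607, 0.001, 0.001]
ft_force: [-0.6, -1.2, -1.9]
grip_width: 0.0395
grasp_force: 60.6
```

Emit:
drive_tool([
  [[0,0,-1],[0,0,0],0],
  [[0,0,-1],[0,0,0],0],
  [[0,0,0],[0,0,0],0],
])

```text
clock: 13.5
eef_pos: [0.6481, 0.0588, 0.0419]
tool_rot: [0.795, 0.607, 0.0, 0.0]
ft_force: [0.0, -0.7, 0.1]
grip_width: 0.0398
grasp_force: 60.7
```

Emit:
drive_tool([
  [[0,0,-1],[0,0,0],0],
  [[0,0,0],[0,0,0],0],
])

```text
clock: 13.67
eef_pos: [0.6481, 0.0588, 0.0419]
tool_rot: [0.795, 0.607, 0.001, 0.0]
ft_force: [-2.2, 0.3, 5.2]
grip_width: 0.0395
grasp_force: 61.2
```

Contact at the expected height. I release and rise.

Emit:
drive_tool([
  [[0,0,0],[0,0,0],0.75],
  [[0,0,0],[0,0,0],0.75],
  [[0,0,0],[0,0,0],0.75],
  [[0,0,0],[0,0,0],1],
  [[0,0,12],[0,0,0],1],
  [[0,0,25],[0,0,0],1],
  [[0,0,35],[0,0,0],1],
  [[0,0,40],[0,0,0],1],
])

```text
clock: 14.33
eef_pos: [0.646, 0.0585, 0.152]
tool_rot: [0.795, 0.607, -0.002, -0.001]
ft_force: [0.8, 0.2, 0.6]
grip_width: 0.0854
grasp_force: 0.0
```

```bash
python3 - <<'E'
from h import *
w=camera("wrist");st();save(w,"w9",(120,80,520,280),1.8)
for r in silhouettes("salt_shaker",w)[:2]: print(round(r["conf"],2),r["bbox"])
print("pred top",proj(w,[.6465,.056,.098]))
E
```

```text
t 14.38 [0.6514 0.0589 0.1637] psi 74.7 tilt [ 0.013  0.001 -1.   ] w 0.0854 q [ 0.09  0.57  0.33  1.31 -0.    1.93] f [2.9 0.3 7.5]
0.57 [295.4, 166.3, 345.5, 238.9]
pred top [321.06341841 218.00860485]
```

View pics/w9.png

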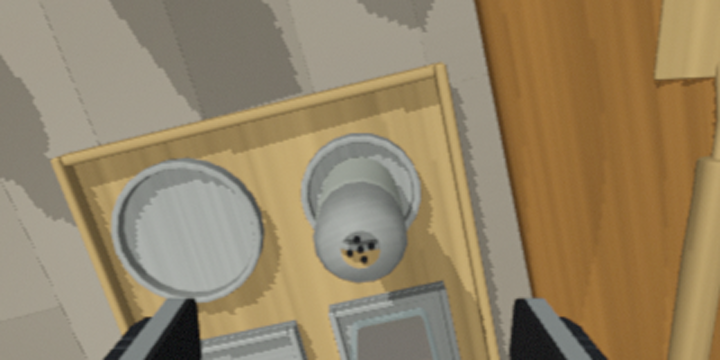

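Salt is upright in the small round dish, with the holes exactly at the predicted pixel. Next is the tin at (0.5605, 0.245), yaw −2°. I turn to ψ≈178° so the fingers close along y.

Emit:
drive_tool([
  [[0,3,15],[0,0,6.9],1],
  [[-5,12,15],[0,0,6.9],1],
  [[-6,13,0],[0,0,6.9],1],
  [[-6,13,0],[0,0,6.9],1],
  [[-6,13,0],[0,0,6.9],1],
  [[-6,13,0],[0,0,6.9],1],
  [[-6,13,0],[0,0,6.9],1],
  [[-6,13,0],[0,0,6.9],1],
])

```text
clock: 15.1
eef_pos: [0.6065, 0.1522, 0.1833]
tool_rot: [0.421, 0.907, 0.0, 0.0]
ft_force: [0.1, 0.0, 0.1]
grip_width: 0.0851
grasp_force: 0.0
```

Emit:
drive_tool([
  [[-6,13,0],[0,0,6.9],1],
  [[-6,13,0],[0,0,6.9],1],
  [[-6,13,0],[0,0,6.9],1],
  [[-6,13,0],[0,0,6.9],1],
  [[-6,13,0],[0,0,6.9],1],
  [[-6,13,0],[0,0,6.9],1],
  [[-7,13,0],[0,0,6.9],1],
  [[0,0,0],[0,0,0],1],
])

```text
clock: 15.77
eef_pos: [0.5626, 0.245, 0.1832]
tool_rot: [0.013, 1.0, 0.001, 0.0]
ft_force: [0.2, 0.0, -0.1]
grip_width: 0.0856
grasp_force: 0.0
```

```bash
python3 - <<'E'
from h import *
w=camera("wrist");o=st();pickle.dump((w,o),open("w10.pkl","wb"))
for n in("spice_tin","oil_bottle"):
  for r in silhouettes(n,w)[:3]: print(n,round(r["conf"],2),r["bbox"],r["region"].sum())
c,s=np.cos(np.radians(-2)),np.sin(np.radians(-2))
print("tin lid",[np.round(proj(w,[.5605+c*x-s*y,.245+s*x+c*y,.09]),0) for x,y in((.029,.016),(.029,-.016),(-.029,-.016),(-.029,.016))])
print("oil tip",proj(w,[.431,.228,.116]))
hsv=cv2.cvtColor(w["image"],cv2.COLOR_RGB2HSV)
m=((hsv[:,:,2]<60)).astype(np.uint8);n,l,stt,cc=cv2.connectedComponentsWithStats(m)
for i in range(1,n):
    if stt[i,4]>150: print(stt[i],cc[i])
E
```

```text
t 15.82 [0.5633 0.2437 0.1831] psi 178.2 tilt [ 0.001  0.    -1.   ] w 0.0851 q [ 0.41  0.49  0.24  1.32 -0.    0.44] f [-0.4 -0.8 -0.5]
spice_tin 0.72 [298.7, 149.3, 341.3, 231.6] 3163
oil_bottle 0.61 [258.1, 1.2, 334.3, 79.6] 4830
tin lid [array([335., 231.]), array([298., 230.]), array([297., 164.]), array([337., 165.])]
oil tip [284.1849343   14.62819822]
[ 300  164   40   66 1682] [319.85969084 190.62068966]
[    0   246   640   154 47494] [317.407083   350.77710869]
[ 322  275   66   50 1272] [357.89701258 300.45283019]
```

The lid is measured at columns 300–340, rows 164–230, against a prediction of 297–337 and 164–231. So the tin is at about (0.5605, 0.247), well aligned. I descend and grip.

Emit:
drive_tool([
  [[-3,3,-30],[0,0,0],1],
  [[0,0,-35],[0,0,0],1],
  [[0,0,-35],[0,0,0],1],
  [[0,0,-30],[0,0,0],1],
  [[0,0,-17],[0,0,0],1],
  [[0,0,0],[0,0,0],1],
  [[0,0,0],[0,0,0],0],
  [[0,0,0],[0,0,0],0],
])

```text
clock: 16.58
eef_pos: [0.5622, 0.2455, 0.037]
tool_rot: [0.017, 1.0, 0.0, 0.001]
ft_force: [1.3, -0.3, -0.1]
grip_width: 0.0639
grasp_force: 0.0
```

Emit:
drive_tool([
  [[0,0,0],[0,0,0],0],
  [[0,0,0],[0,0,0],0],
  [[0,0,0],[0,0,0],0],
  [[0,0,0],[0,0,0],0],
  [[0,0,0],[0,0,0],0],
])

```text
clock: 17.0
eef_pos: [0.5622, 0.2464, 0.0376]
tool_rot: [0.016, 1.0, 0.001, 0.002]
ft_force: [-0.5, 0.5, 5.9]
grip_width: 0.0357
grasp_force: 59.9
```

```bash
python3 -c "
from h import *
st()"
```

```text
t 17.0 [0.5622 0.2464 0.0376] psi 178.2 tilt [ 0.004  0.002 -1.   ] w 0.0357 q [ 0.41  0.6   0.03  0.99 -0.    0.44] f [-0.5  0.5  5.9]
```

Emit:
drive_tool([
  [[0,0,15],[0,0,0],0],
  [[0,0,25],[0,0,0],0],
  [[0,0,25],[0,0,0],0],
  [[-1,-14,0],[0,0,0],0],
  [[-2,-28,0],[0,0,0],0],
  [[-2,-28,0],[0,0,0],0],
  [[-2,-28,0],[0,0,0],0],
  [[-2,-28,0],[0,0,0],0],
])

```text
clock: 17.67
eef_pos: [0.5506, 0.1179, 0.0997]
tool_rot: [0.016, 1.0, -0.0, -0.001]
ft_force: [0.7, -0.2, -2.1]
grip_width: 0.0356
grasp_force: 59.6
```

Emit:
drive_tool([
  [[-2,-28,0],[0,0,0],0],
  [[-2,-28,0],[0,0,0],0],
  [[-2,-28,0],[0,0,0],0],
  [[-2,-28,0],[0,0,0],0],
  [[-1,-28,0],[0,0,0],0],
  [[0,-16,0],[0,0,0],0],
  [[0,-4,0],[0,0,0],0],
  [[0,0,0],[0,0,0],0],
])

```text
clock: 18.33
eef_pos: [0.5419, -0.0419, 0.0998]
tool_rot: [0.017, 1.0, 0.0, -0.001]
ft_force: [0.2, 0.2, -1.3]
grip_width: 0.0356
grasp_force: 59.7
```

```bash
python3 - <<'E'
from h import *
w=camera("wrist");o=st();pickle.dump((w,o),open("w11.pkl","wb"))
hsv=cv2.cvtColor(w["image"],cv2.COLOR_RGB2HSV)
m=((hsv[:,:,2]<60)).astype(np.uint8);n,l,stt,cc=cv2.connectedComponentsWithStats(m)
for i in range(1,n):
    if stt[i,4]>150: print(stt[i],cc[i])
for n in("spice_tin","dish_oblong","dish_large_round"):
  for r in silhouettes(n,w)[:2]: print(n,round(r["conf"],2),r["bbox"],r["region"].sum())
c,s=np.cos(np.radians(-1.4)),np.sin(np.radians(-1.4))
print("dish rim pred",[np.round(proj(w,[.544+c*x-s*y,-.041+s*x+c*y,.018]),0) for x,y in((.043,.03),(.043,-.03),(-.043,-.03),(-.043,.03))])
save(w,"w11",(160,0,480,400),1.5)
E
```

```text
t 18.38 [ 0.5421 -0.0408  0.0999] psi 178.1 tilt [-0.001  0.001 -1.   ] w 0.0355 q [-0.08  0.42 -0.1   1.05  0.   -0.04] f [-0.3  0.3 -1.4]
[   14   240   607   160 51859] [315.85726682 339.58520218]
spice_tin 0.78 [617.3, 285.5, 639.8, 326.0] 504
spice_tin 0.69 [265.6, 179.6, 362.6, 336.8] 13131
dish_oblong 0.97 [279.4, 153.4, 354.5, 208.7] 2498
dish_large_round 0.55 [386.6, 153.7, 494.3, 251.8] 8317
dish rim pred [array([354., 255.]), array([283., 256.]), array([278., 155.]), array([357., 154.])]
```

The dish edge is observed at row 153, columns 279–354, matching the prediction (154, 278–357). I shift 3 mm in x and lower.

Emit:
drive_tool([
  [[3,0,-10],[0,0,0],0],
  [[0,0,-15],[0,0,0],0],
  [[0,0,-12],[0,0,0],0],
  [[0,0,-8],[0,0,0],0],
  [[0,0,-3],[0,0,0],0],
  [[0,0,-1],[0,0,0],0],
  [[0,0,0],[0,0,0],0],
  [[0,0,0],[0,0,0],0],
])

```text
clock: 19.2
eef_pos: [0.5462, -0.0403, 0.0519]
tool_rot: [0.016, 1.0, -0.0, 0.001]
ft_force: [-0.3, -0.4, -1.4]
grip_width: 0.0353
grasp_force: 59.7
```

Emit:
drive_tool([
  [[0,0,-1],[0,0,0],0],
  [[0,0,-1],[0,0,0],0],
  [[0,0,0],[0,0,0],0],
])

```text
clock: 19.45
eef_pos: [0.5458, -0.0404, 0.0496]
tool_rot: [0.016, 1.0, -0.0, 0.0]
ft_force: [-0.1, 0.1, -2.2]
grip_width: 0.0358
grasp_force: 59.7
```

Emit:
drive_tool([
  [[0,0,-1],[0,0,0],0],
  [[0,0,0],[0,0,0],0],
])

```text
clock: 19.62
eef_pos: [0.5456, -0.0404, 0.0484]
tool_rot: [0.016, 1.0, 0.0, 0.0]
ft_force: [-0.2, -0.3, -2.5]
grip_width: 0.0359
grasp_force: 59.7
```

Emit:
drive_tool([
  [[0,0,-1],[0,0,0],0],
  [[0,0,0],[0,0,0],0],
])

```text
clock: 19.78
eef_pos: [0.5457, -0.0404, 0.0477]
tool_rot: [0.016, 1.0, -0.0, 0.0]
ft_force: [-1.6, 1.3, 0.9]
grip_width: 0.0353
grasp_force: 59.8
```

Emit:
drive_tool([
  [[0,0,-0.5],[0,0,0],0],
  [[0,0,0],[0,0,0],0],
])

```text
clock: 19.95
eef_pos: [0.5457, -0.0404, 0.0477]
tool_rot: [0.016, 1.0, -0.0, 0.0]
ft_force: [-2.4, -0.1, 4.2]
grip_width: 0.0355
grasp_force: 60.3
```

Contact again. I release, rise and head for the oil bottle.

Emit:
drive_tool([
  [[0,0,0],[0,0,0],0.75],
  [[0,0,0],[0,0,0],0.75],
  [[0,0,0],[0,0,0],0.75],
  [[0,0,0],[0,0,0],1],
  [[0,0,12],[0,0,0],1],
  [[0,0,25],[0,0,0],1],
  [[0,0,35],[0,0,0],1],
  [[0,0,35],[0,0,0],1],
])

```text
clock: 20.62
eef_pos: [0.5445, -0.0403, 0.1539]
tool_rot: [0.016, 1.0, 0.0, -0.002]
ft_force: [1.0, -0.1, -0.5]
grip_width: 0.0854
grasp_force: 0.0
```

```bash
python3 - <<'E'
from h import *
w=camera("wrist");o=st()
hsv=cv2.cvtColor(w["image"],cv2.COLOR_RGB2HSV)
m=((hsv[:,:,2]<60)).astype(np.uint8);n,l,stt,cc=cv2.connectedComponentsWithStats(m)
for i in range(1,n):
    if stt[i,4]>300: print(stt[i],cc[i])
c,s=np.cos(np.radians(-1.4)),np.sin(np.radians(-1.4))
print("tin lid pred",[np.round(proj(w,[.544+c*x-s*y,-.041+s*x+c*y,.10]),0) for x,y in((.029,.016),(.029,-.016),(-.029,-.016),(-.029,.016))])
E
```

```text
t 20.67 [ 0.5494 -0.0406  0.1625] psi 178.2 tilt [ 0.011 -0.001 -1.   ] w 0.0855 q [-0.07  0.37  0.    1.19  0.   -0.04] f [ 2.1 -0.3  5.2]
[ 294  177   45   76 2360] [316.44915254 207.70466102]
[    0   246   640   154 47640] [317.41074727 350.59030227]
tin lid pred [array([338., 254.]), array([294., 254.]), array([292., 177.]), array([339., 177.])]
```

Emit:
drive_tool([
  [[-7,15,20],[0,0,0],1],
  [[-12,28,20],[0,0,0],1],
  [[-13,30,0],[0,0,0],1],
  [[-13,30,0],[0,0,0],1],
  [[-13,30,0],[0,0,0],1],
  [[-13,30,0],[0,0,0],1],
  [[-13,30,0],[0,0,0],1],
  [[-13,30,0],[0,0,0],1],
])

```text
clock: 21.33
eef_pos: [0.4479, 0.1839, 0.1938]
tool_rot: [0.016, 1.0, 0.0, 0.0]
ft_force: [0.3, -0.2, 0.3]
grip_width: 0.0852
grasp_force: 0.0
```

Emit:
drive_tool([
  [[-12,28,0],[0,0,0],1],
  [[-6,17,0],[0,0,0],1],
  [[0,0,0],[0,0,0],1],
  [[0,0,0],[0,0,0],1],
])

```text
clock: 21.67
eef_pos: [0.4303, 0.2283, 0.1937]
tool_rot: [0.015, 1.0, -0.0, 0.0]
ft_force: [-0.4, 0.4, -0.9]
grip_width: 0.0853
grasp_force: 0.0
```

```bash
python3 - <<'E'
from h import *
w=camera("wrist");o=st();pickle.dump((w,o),open("w12.pkl","wb"))
for r in silhouettes("oil_bottle",w)[:2]:
    print(round(r["conf"],2),r["bbox"],r["region"].sum())
hsv=cv2.cvtColor(w["image"],cv2.COLOR_RGB2HSV)
g=((hsv[:,:,0]>45)&(hsv[:,:,0]<90)&(hsv[:,:,1]>90)&(hsv[:,:,2]>30)).astype(np.uint8)
n,l,stt,cc=cv2.connectedComponentsWithStats(g)
for i in range(1,n):
    if stt[i,4]>100: print(stt[i],cc[i])
for z in(0,.064,.082,.105,.116): print(z,proj(w,[.431,.228,z]))
save(w,"w12",(200,60,440,260),3)
E
```

```text
t 21.72 [0.4306 0.2275 0.1937] psi 178.2 tilt [ 0.    -0.001 -1.   ] w 0.0854 q [ 0.49  0.24 -0.1   1.23 -0.    0.52] f [ 0.2 -0.1 -0.4]
0.61 [290.6, 148.9, 352.3, 216.9] 3293
[ 292  156   59   59 1884] [320.82059448 179.63269639]
[ 417  202   85   80 2733] [452.58653494 235.26564215]
0 [316.72468646 175.77605373]
0.064 [316.58894304 190.25938416]
0.082 [316.53941422 195.54392992]
0.105 [316.46586324 203.39155282]
0.116 [316.4257404  207.67251429]
```

View pics/w12.png

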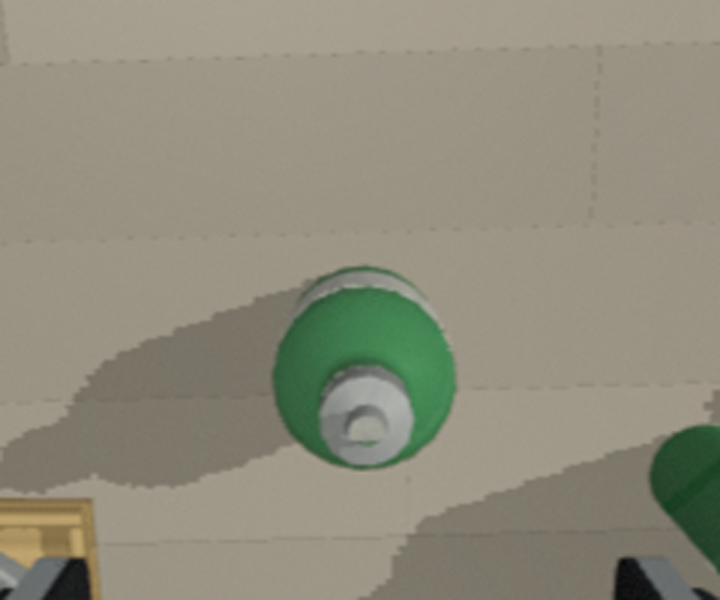

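The view shows the oil bottle's neck top at full-image (322,199) and nozzle at (322.3,202.7), with the soap bottle well to the right. I compute the exact position.

```bash
python3 - <<'E'
from h import *
w,o=pickle.load(open("w12.pkl","rb"));w2,_=pickle.load(open("w2.pkl","rb"))
print(onz(w,322,199,.105),onz(w,322.3,202.7,.116),onz(w2,95,219,.116),tri([(w,322.3,202.7),(w2,95,219)]))
st()
E
```

```text
[0.42732475 0.23267439 0.105     ] [0.42699506 0.23275111 0.116     ] [0.4354256  0.21901737 0.116     ] (array([0.43065451, 0.23201679, 0.10128403]), [array([-1.1, -1.2]), array([-1. , -0.6])])
t 21.77 [0.4309 0.227  0.1937] psi 178.2 tilt [ 0.    -0.001 -1.   ] w 0.0857 q [ 0.49  0.24 -0.1   1.23 -0.    0.52] f [ 0.1 -0.3  0.2]
```

Emit:
drive_tool([
  [[-3,5,-15],[0,0,0],1],
  [[0,0,-30],[0,0,0],1],
  [[0,0,-35],[0,0,0],1],
  [[0,0,-24],[0,0,0],1],
  [[0,0,-10],[0,0,0],1],
  [[0,0,0],[0,0,0],1],
  [[0,0,0],[0,0,0],0],
  [[0,0,0],[0,0,0],0],
])

```text
clock: 22.43
eef_pos: [0.4292, 0.2329, 0.0815]
tool_rot: [0.016, 1.0, 0.001, 0.001]
ft_force: [-0.0, 0.0, 0.3]
grip_width: 0.0639
grasp_force: 0.0
```

Emit:
drive_tool([
  [[0,0,0],[0,0,0],0],
  [[0,0,0],[0,0,0],0],
  [[0,0,0],[0,0,0],0],
  [[0,0,0],[0,0,0],0],
  [[0,0,0],[0,0,0],0],
  [[0,0,0],[0,0,0],0],
])

```text
clock: 22.93
eef_pos: [0.4286, 0.2325, 0.0815]
tool_rot: [0.016, 1.0, -0.0, 0.001]
ft_force: [-0.8, -3.2, 6.4]
grip_width: 0.0243
grasp_force: 92.5
```

```bash
python3 - <<'E'
from h import *
st()
E
```

```text
t 22.93 [0.4286 0.2325 0.0815] psi 178.2 tilt [ 0.003 -0.    -1.   ] w 0.0243 q [ 0.5   0.34 -0.28  0.95 -0.    0.53] f [-0.8 -3.2  6.4]
```

Gripped on the neck. I lift gently and check.

Emit:
drive_tool([
  [[0,0,5],[0,0,0],0],
  [[0,0,10],[0,0,0],0],
  [[0,0,15],[0,0,0],0],
  [[0,0,20],[0,0,0],0],
  [[0,0,10],[0,0,0],0],
  [[0,0,0],[0,0,0],0],
  [[0,0,0],[0,0,0],0],
])

```text
clock: 23.52
eef_pos: [0.428, 0.2329, 0.1403]
tool_rot: [0.016, 1.0, 0.0, 0.001]
ft_force: [-0.9, 0.2, -3.1]
grip_width: 0.0242
grasp_force: 92.2
```

```bash
python3 - <<'E'
from h import *
w=camera("side");st()
for r in silhouettes("oil_bottle",w)[:2]:
    b=r["bbox"];v,u=np.nonzero(r["region"]);P=np.c_[u,v].astype(float);print(round(r["conf"],2),b)
    for k in range(int(b[1]),int(b[3]),8):
        q=u[v==k]; 
        if len(q):print(k,q.min(),q.max(),end=" | ")
    print()
for z in(0,.064): print(proj(w,[.428,.2325,.06+z]))
E
```

```text
t 23.57 [0.4273 0.2325 0.1394] psi 178.2 tilt [-0.001 -0.    -1.   ] w 0.024 q [ 0.5   0.28 -0.2   1.1   0.    0.53] f [-0.4 -0.2 -4. ]
0.94 [362.7, 202.0, 389.7, 244.9]
202 372 374 | 210 366 389 | 218 364 390 | 226 364 389 | 234 364 389 | 
[376.53146417 233.43077291]
[378.17513487 210.34753066]
```

The bottle is lifted and upright. I carry it to the large dish.

Emit:
drive_tool([
  [[7,-10,5],[0,0,0],0],
  [[14,-20,0],[0,0,0],0],
  [[16,-24,0],[0,0,0],0],
  [[16,-24,0],[0,0,0],0],
  [[16,-24,0],[0,0,0],0],
  [[16,-24,0],[0,0,0],0],
  [[16,-24,0],[0,0,0],0],
  [[12,-16,0],[0,0,0],0],
])

```text
clock: 24.28
eef_pos: [0.5414, 0.0634, 0.1439]
tool_rot: [0.017, 1.0, -0.001, -0.001]
ft_force: [0.5, 1.0, -3.7]
grip_width: 0.0242
grasp_force: 92.3
```

Emit:
drive_tool([
  [[6,-8,0],[0,0,0],0],
  [[0,0,0],[0,0,0],0],
  [[0,0,0],[0,0,0],0],
])

```text
clock: 24.53
eef_pos: [0.546, 0.0583, 0.144]
tool_rot: [0.016, 1.0, 0.0, -0.001]
ft_force: [-0.0, 0.4, -3.8]
grip_width: 0.0239
grasp_force: 92.2
```

```bash
python3 - <<'E'
from h import *
w=camera("wrist");st()
hsv=cv2.cvtColor(w["image"],cv2.COLOR_RGB2HSV)
g=((hsv[:,:,0]>45)&(hsv[:,:,0]<90)&(hsv[:,:,1]>90)&(hsv[:,:,2]>30)).astype(np.uint8)
n,l,stt,cc=cv2.connectedComponentsWithStats(g)
for i in range(1,n):
    if stt[i,4]>300: print(stt[i],cc[i])
o=get_obs();e=o["eef_pos"]
z0=e[2]-.0815
for dx in(.002,0,-.002): # extremes of body ring along tool x and y
    print(dx,[np.round(proj(w,[e[0]+dx+x,e[1]+y,z0+h]),0) for x,y,h in((-.03,0,0),(-.03,0,.06),(0,.03,.06),(0,-.03,.06))])
for r in silhouettes("dish_large_round",w)[:1]: print(r["conf"],r["bbox"])
print([np.round(proj(w,[.547+x,.058+y,.018]),0) for x,y in((-.042,0),(0,.042),(0,-.042))])
E
```

```text
t 24.58 [0.5457 0.0589 0.1442] psi 178.2 tilt [-0.002  0.    -1.   ] w 0.0243 q [ 0.11  0.39 -0.02  1.16  0.    0.14] f [-0.3 -0.3 -2.1]
[622  96  18  57 662] [632.5060423  121.78549849]
[ 268  186   98   67 4176] [316.93989464 216.88266284]
0.002 [array([316., 171.]), array([316., 192.]), array([367., 238.]), array([269., 241.])]
0 [array([316., 168.]), array([316., 188.]), array([367., 235.]), array([268., 238.])]
-0.002 [array([316., 166.]), array([316., 185.]), array([367., 232.]), array([268., 235.])]
0.58 [273.8, 146.2, 359.1, 203.5]
[array([315., 147.]), array([361., 191.]), array([272., 193.])]
```

The bottle and dish align within about 1 mm. I lower it.

Emit:
drive_tool([
  [[1,-1,-10],[0,0,0],0],
  [[0,0,-15],[0,0,0],0],
  [[0,0,-12],[0,0,0],0],
  [[0,0,-8],[0,0,0],0],
  [[0,0,-3],[0,0,0],0],
  [[0,0,-1],[0,0,0],0],
  [[0,0,0],[0,0,0],0],
  [[0,0,0],[0,0,0],0],
])

```text
clock: 25.3
eef_pos: [0.5482, 0.0578, 0.0965]
tool_rot: [0.016, 1.0, 0.0, 0.001]
ft_force: [-0.2, 0.2, -2.8]
grip_width: 0.0239
grasp_force: 92.2
```

Emit:
drive_tool([
  [[0,0,-1],[0,0,0],0],
  [[0,0,-1],[0,0,0],0],
  [[0,0,0],[0,0,0],0],
])

```text
clock: 25.55
eef_pos: [0.5478, 0.0576, 0.0941]
tool_rot: [0.016, 1.0, 0.0, 0.0]
ft_force: [-0.8, -0.2, -3.1]
grip_width: 0.024
grasp_force: 92.2
```

Emit:
drive_tool([
  [[0,0,-1],[0,0,0],0],
  [[0,0,0],[0,0,0],0],
])

```text
clock: 25.72
eef_pos: [0.5476, 0.0575, 0.0928]
tool_rot: [0.016, 1.0, -0.0, -0.0]
ft_force: [0.9, -0.6, -2.6]
grip_width: 0.0242
grasp_force: 92.2
```

Emit:
drive_tool([
  [[0,0,-1],[0,0,0],0],
  [[0,0,0],[0,0,0],0],
])

```text
clock: 25.88
eef_pos: [0.5475, 0.0576, 0.0917]
tool_rot: [0.016, 1.0, -0.0, -0.0]
ft_force: [-0.5, 0.2, -3.7]
grip_width: 0.0242
grasp_force: 92.2
```

Emit:
drive_tool([
  [[0,0,-1],[0,0,0],0],
  [[0,0,0],[0,0,0],0],
])

```text
clock: 26.05
eef_pos: [0.5477, 0.0576, 0.0916]
tool_rot: [0.016, 1.0, -0.0, 0.0]
ft_force: [-1.9, -0.5, 2.8]
grip_width: 0.024
grasp_force: 93.3
```

Contact. I release and rise.

Emit:
drive_tool([
  [[0,0,0],[0,0,0],0.7],
  [[0,0,0],[0,0,0],0.7],
  [[0,0,0],[0,0,0],0.7],
  [[0,0,0],[0,0,0],0.9],
  [[0,0,10],[0,0,0],0.9],
  [[0,0,25],[0,0,0],0.9],
  [[0,0,35],[0,0,0],0.9],
  [[0,0,35],[0,0,0],0.9],
])

```text
clock: 26.72
eef_pos: [0.5467, 0.0575, 0.1968]
tool_rot: [0.016, 1.0, -0.0, -0.001]
ft_force: [1.6, -0.6, 0.5]
grip_width: 0.077
grasp_force: 0.0
```

Emit:
drive_tool([
  [[-10,0,35],[0,0,0],0.9],
  [[-20,0,35],[0,0,0],0.9],
  [[-20,0,0],[0,0,0],0.9],
  [[0,0,0],[0,0,0],0.9],
  [[0,0,0],[0,0,0],0.9],
  [[0,0,0],[0,0,0],0.9],
])

```text
clock: 27.22
eef_pos: [0.4978, 0.0576, 0.2655]
tool_rot: [0.016, 1.0, -0.0, -0.0]
ft_force: [0.0, 0.1, 0.3]
grip_width: 0.077
grasp_force: 0.0
```

```bash
python3 - <<'E'
from h import *
st();a,b=pickle.load(open("p0.pkl","rb"))
P={"oil_bottle":((.547,.058),.03,.116,.01),"salt_shaker":((.6465,.056),.021,.088,.01),"spice_jar":((.643,-.044),.023,.092,.01),"spice_tin":((.544,-.041),.025,.09,.01)}
for k,old in(("scene",a),("side",b)):
    p=camera(k)
    for n,((x,y),r,h,z) in P.items():
        pr=np.array([proj(p,[x+dx,y+dy,z+dz]) for dx in(-r,r) for dy in(-r,r) for dz in(0,h)])
        print(k,n,"pred",np.round(np.r_[pr.min(0),pr.max(0)]),[(round(float(q["conf"]),2),[int(t) for t in q["bbox"]]) for q in silhouettes(n,p)[:3]])
    # change at soap/vitamin
    d=np.abs(p["image"].astype(int)-old["image"]).max(2)
    for n,bx in {"scene":{"soap":(436,212,468,260),"vit":(204,145,226,172)},"side":{"soap":(328,250,364,308),"vit":(336,127,352,153)}}[k].items():
        print(n,"changed px",(d[bx[1]:bx[3],bx[0]:bx[2]]>40).mean().round(3))
E
```

```text
t 27.22 [0.4978 0.0576 0.2655] psi 178.2 tilt [-0. -0. -1.] w 0.077 q [ 0.12  0.23  0.08  1.42 -0.    0.15] f [0.  0.1 0.3]
scene oil_bottle pred [313. 173. 344. 226.] [(0.83, [315, 186, 339, 224])]
scene salt_shaker pred [297. 205. 320. 246.] [(0.85, [303, 211, 316, 243]), (0.58, [224, 182, 240, 211])]
scene spice_jar pred [263. 190. 290. 232.] [(0.75, [264, 195, 287, 232])]
scene spice_tin pred [285. 172. 310. 212.] [(0.76, [375, 243, 405, 288]), (0.66, [286, 173, 309, 212])]
soap changed px 0.0
vit changed px 0.0
side oil_bottle pred [316. 168. 340. 216.] [(0.77, [317, 173, 340, 219])]
side salt_shaker pred [283. 177. 301. 213.] [(0.76, [286, 183, 302, 214]), (0.54, [295, 145, 309, 172])]
side spice_jar pred [288. 160. 306. 195.] [(0.71, [292, 162, 307, 195]), (0.52, [304, 183, 314, 201])]
side spice_tin pred [322. 161. 340. 196.] [(0.89, [255, 222, 290, 271]), (0.78, [319, 163, 344, 193])]
soap changed px 0.007
vit changed px 0.0
```

All four stand where predicted, and the soap and vitamin bottles are unchanged. Handing in.

```bash
python3 -c "
from h import *
print(job_done())"
```

```text
the job is handed in; nothing more can be done
None
```

The job is handed in at about 27 s of robot time: in the last camera check all four condiments stood upright in their own dishes and the washing-up liquid and vitamin jar had not moved; no verdict came back.

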